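# Start the pottery wheel and bring it up to trimming speed

### The arm

A 6-joint arm with a two-finger parallel gripper is mounted at the origin on the work surface. World frame = base frame: x ahead of the robot, y to its left, z up, the work surface at z = 0. Lengths are in mm, angles in rad, forces in N, time in s.
With the tool pointing down it reaches from about 400 to 925 mm from the base axis. Payload 12.5 kg.
Tool frame: the origin (TCP) lies between the finger pads; the fingertips stand 19 mm ahead of it and the grasp point (between the pads) is the TCP (env.tips_ahead is the distance from the TCP to the fingertips, in mm); z points along the fingers, y is the line along which they close (so a half turn about z gives the same grasp; the last joint's range is limited). The gripper opens to 95 mm and grips with 3 to 60 N. Pads are 20 mm wide; open, the fingers measure 119 mm over their backs; the gripper's body (75 mm by 180 mm) begins 59 mm behind the grasp point.
Start: joints at [-1.316, 0.491, 1.559, -0, 1.092, -0.106], TCP at [220.662, -584.767, 233.661] pointing down, gripper open.
Joint ranges: [-3.1, 3.1], [-0.84, 2.19], [0.05, 2.79], [-1.13, 4.28], [0.06, 2.93], [-2.69, 2.69]. Speed limits (rad/s): [2.22, 2.22, 2.79, 3.14, 3.14, 3.14].

### API

Orientations are given as [roll, pitch, yaw] about the fixed x, y, z axes, in that order (R = Rz(yaw) Ry(pitch) Rx(roll)).
In Python, from cell import env gives the robot as it stands.
- The arm moves only by the shell command python3 -m crank 'ROWS'. ROWS is JSON, a list of rows, each a list of 5 numbers: the shift along the tool's x, y, z in mm, then the turn about the tool's z in degrees, then the finger opening in mm, from 0 to 95.1. In form: [[dx, dy, dz, yaw, grip], ...]. A call has 1 to 10 rows; each row is the pose to reach, as a shift and turn from the pose commanded when the call began, along the tool's axes at that moment; what a row does not reach only later rows make up. A row lasts 1/12 s, in which the tool goes at most 41.7 mm and 7.16 degrees, less where a joint would pass 70% of its speed; a pose out of reach is approached as far as the arm can. A call with a gripper value outside its range is refused whole. The fingers move at their own pace and stop on an object; the grip force is fixed at half the most. Time passes only in rows, so rows that repeat a pose let the fingers close. It gives the time, the measured TCP pose, the force, the opening and the grip force at its end, in the units of the state.
- env.state(): the state, without advancing time (a new reading comes with each control period).
- env.read_camera(name): name is "scene" or "top" or "wrist"; returns a dict with "img" (400x640x3 uint8, blue, green, red), "K" (3x3 intrinsics, pixels), "k1" (the pictures are not rectified: a ray, as slopes to the right and down, at radius r is drawn at 1 + k1 r^2 times it, then the intrinsics apply), "pose" (4x4, takes a point from camera to world coordinates). Camera axes: x right, y down, z forward; pixel columns grow to the right and rows downward; lengths in mm; the calibration is good to about 2 mm. A picture is of the moment at which its call begins. There is no depth.
- env.job_done(): hands the job in; it is judged then, once.
The state is a dict: "t": time; "joints": joint angles; "qvel": joint speeds; "tau": joint torques, N m; "eef_pos": TCP position; "tcp_rot": TCP orientation; "ft_force": force on the tool from outside, world axes, zero at the start; "moment": the same for the moment, N m; "opening": opening from 0.0 (shut) to 1.0 (fully open); "grip_force": force on a finger pad.
Only numpy, scipy, OpenCV 4.12 (cv2) and the standard library are available. Lean on these libraries where they do the work, as an engineer would, in place of code of your own. Each camera call takes 0.05 s, during which the arm holds its last target. There are 200 camera calls.

### The job

The bowl is clamped on the pottery wheel ready for trimming: start the wheel by pressing the green button right down with a fingertip while the yellow-knobbed speed lever still stands at off, then push the lever forward from behind, past the slow notch, until it rests at the fast stop, and leave it there. Only press and push: do not grip the knob and pick nothing up. Do not press the red stop button, keep off the bowl and the wheel-head, and leave everything else where it stands.

Things in the scene. Friction and masses are not known exactly. Their poses are not given: they have to be found in the camera images.
- wheel: table-top pottery wheel: grey housing, white deck 366 x 516 mm, 150 mm above the table. Origin: centre of its underside; x = its forward direction (away from the robot, turned by its yaw), y left, z up. A blue splash pan (324 mm across, rim 45 mm above the deck) sits at x 0, y +70 mm; the controls are to the right of it, at y -100 to -255 mm.
- wheel_head: the aluminium wheel-head in the pan with a holder that grips an upside-down terracotta bowl (152 mm across, foot ring uppermost, 104 mm above the deck). Stands still. Origin: on its axis, 4 mm above the deck, at wheel-frame x 0, y +70 mm.
- speed_lever (a joint): angle of the yellow-knobbed speed lever, rad: 0 = OFF stop (leans back to the robot), 0.5 = SLOW (upright, sprung notch), 1.0 = FAST stop (leans forward); grows as the knob is pushed along the wheel's +x. The detent's humps are at 0.22 and 0.78: let go, it snaps to the nearest of the three places. Pushing the knob takes up to 9 N out of OFF and 3 to 5 N out of SLOW; past 0.78 it goes home by itself.
- lever_knob (a point): centre of the yellow ball knob, 32 mm across, on a steel stem 10 mm thick. At angle q it lies 115*sin(q-0.5) mm along the wheel's x from lever_pivot and 115*cos(q-0.5) mm above it: 56 mm above the deck at OFF and FAST, 70 mm at SLOW, 110 mm travel. The knob has a rear and a front half shell; force on both at once counts as gripping it.
- lever_pivot (a point): hinge axis of the lever, 45 mm below the deck inside the housing, at wheel-frame x +12, y -165 mm; axis along the wheel's y. Axes as the wheel's. Marks on the plate beside its slot: white OFF, orange SLOW, green FAST.
- start_button_top (a point): centre of the top of the green start button, 28 mm across, 21 mm above the deck in a black collar 44 mm across, at wheel-frame x -122, y -138 mm. Pressed straight down.
- start_button (a joint): travel of the green button, m: 0 = out, 0.006 = fully down. Sprung: 5 N puts it fully down, it comes back by itself.
- stop_button_top (a point): centre of the top of the red stop button, same size and height, 60 mm to the right of the green one (wheel-frame y -198 mm). Not to be pressed.
- stop_button (a joint): travel of the red stop button, m: 0 = out, 0.006 = fully down.
- slip_jar: grey jar with black lid, 48 mm across, 62 mm high, standing on the deck beyond the lever. Origin: centre of its underside.
- loop_tool: trimming tool with wooden handle and wire loop, about 150 mm long, 13 mm thick, lying on the deck to the right of the lever. Origin: underside near its middle.
- blue_dish: blue glazed dish, 210 mm across, 26 mm high, on the table to the right. Origin: centre of its underside.
- water_bowl: white bowl, 130 mm across, 55 mm high, on the table to the right. Origin: centre of its underside.
- glaze_cup: green cup, 72 mm across, 75 mm high, on the table to the left. Origin: centre of its underside.
- stain_cup: orange cup, 72 mm across, 75 mm high, on the table to the left. Origin: centre of its underside.

How it is judged:
By the outcome, as a careful person would: the job done as asked, in the order asked, and still so for the second after the job is handed in, with the robot touching nothing.
It also fails if it takes over 45 s, if anything falls off the work surface, if the arm or the gripper's body presses on something with over 40 N, if the wrist force passes 120 N, or if a joint passes its speed limit or range.

## Working session

There is one attempt and no reset: what is moved stays moved. The work goes in short steps, Python scripts to look and compute and a shell command to move; the robot and the scene stay as the last step left them, time stands still between calls to the robot, and variables do not carry over. Pictures are saved under pics/ and viewed, at most 10 in all, crops included, and the job is handed in when it is done.

```bash
mkdir -p pics; cat > h.py <<'E'
from cell import env
import numpy as np, cv2
def ray(c,u,v):
    K=np.array(c["K"]);d=np.array([c["k1"],0,0,0,0.])
    p=cv2.undistortPoints(np.array([[[u,v]]],float),K,d)[0,0]
    T=np.array(c["pose"]);return T[:3,3],T[:3,:3]@np.array([p[0],p[1],1])
def atz(c,u,v,z):
    o,r=ray(c,u,v);return o+r*(z-o[2])/r[2]
def proj(c,P):
    T=np.linalg.inv(np.array(c["pose"]));P=np.atleast_2d(P)@T[:3,:3].T+T[:3,3]
    return cv2.projectPoints(P,np.zeros(3),np.zeros(3),np.array(c["K"]),np.array([c["k1"],0,0,0,0.]))[0][:,0]
def tool(P):
    from scipy.spatial.transform import Rotation as R
    s=env.state();return R.from_euler('xyz',s["tcp_rot"]).inv().apply(np.array(P)-s["eef_pos"])
E
python3 - <<'E'
from h import *
for n in ("top","scene"):
    c=env.read_camera(n);cv2.imwrite(f"pics/{n}.png",c["img"]);print(c["pose"])
s=env.state();print({k:s[k] for k in("t","eef_pos","tcp_rot","ft_force","opening")})
E
```

```text
[[ 2.70575319e-02 -9.82199313e-01  1.85882759e-01  3.73672019e+02]
 [-9.99556124e-01 -2.89027865e-02 -7.22377507e-03 -8.46326229e+00]
 [ 1.24677166e-02 -1.85604793e-01 -9.82545377e-01  1.32867515e+03]
 [ 0.00000000e+00  0.00000000e+00  0.00000000e+00  1.00000000e+00]]
[[ 8.45951181e-01  4.42023162e-01 -2.98298715e-01  9.82117125e+02]
 [ 5.33172991e-01 -6.90974996e-01  4.88139445e-01 -6.84055462e+02]
 [ 9.65198757e-03 -5.71986958e-01 -8.20205925e-01  1.23436012e+03]
 [ 0.00000000e+00  0.00000000e+00  0.00000000e+00  1.00000000e+00]]
{'t': 0.1, 'eef_pos': array([ 220.60855212, -584.55632556,  233.11954556]), 'tcp_rot': array([-3.14060424e+00, -8.66737793e-05,  3.60808224e-01]), 'ft_force': array([-0.20382982,  0.5527945 , -0.01621341]), 'opening': 0.9999053973621221}
```

View pics/top.png

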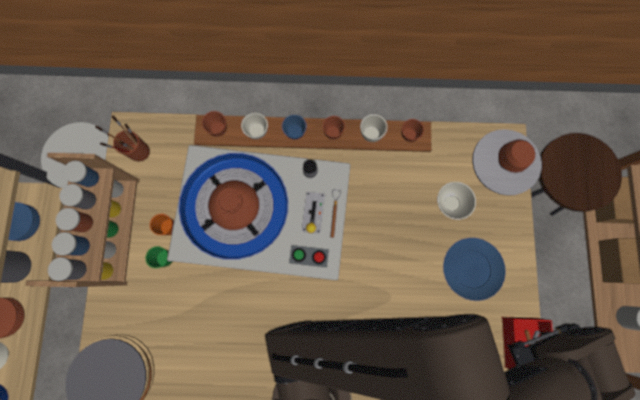

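View pics/scene.png

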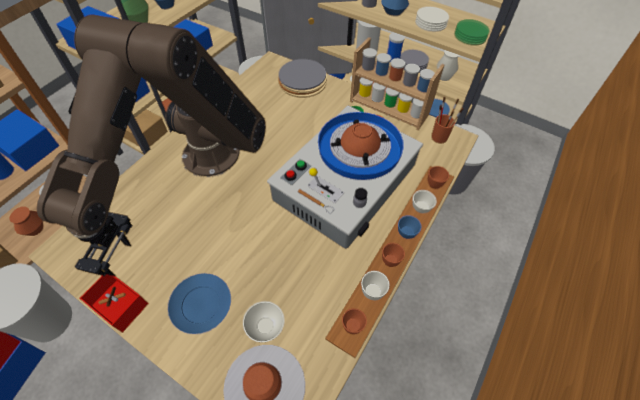

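The top view shows the green button near (299,255), the red one near (319,257), the knob near (312,228), and the deck's corners. I'll segment the colours and fit the wheel's pose.

```bash
cat > fit.py <<'E'
from h import *
from scipy.optimize import least_squares
def cen(c,u,v,kind,w=14):
    im=c["img"].astype(int);b,g,r=im[...,0],im[...,1],im[...,2]
    m={"g":(g>r+35)&(g>b+20),"r":(r>g+60)&(r>b+60),"y":(r>b+70)&(g>b+60)}[kind]
    k=np.zeros_like(m);u,v=int(u),int(v);k[max(0,v-w):v+w,max(0,u-w):u+w]=1;y,x=np.nonzero(m&k)
    return np.array([x.mean(),y.mean()]),len(x)
P=np.array([[-122,-138,169],[-122,-198,169],[12-115*np.sin(.5),-165,206]])
def world(q,P):
    a=q[2];R=np.array([[np.cos(a),-np.sin(a),0],[np.sin(a),np.cos(a),0],[0,0,1]]);return P@R.T+[q[0],q[1],0]
E
python3 - <<'E'
from fit import *
S={"top":[(299,255,'g'),(319,257,'r'),(312,228,'y')],"scene":[(301,165,'g'),(290,175,'r'),(313,172,'y')]}
D=[]
for n in S:
    c=env.read_camera(n)
    o=[cen(c,*s,w=10) for s in S[n]];print(n,o);D.append((c,np.array([x[0] for x in o])))
def f(q,D): return np.concatenate([(proj(c,world(q,P))-o).ravel() for c,o in D])
for d in ([D[0]],[D[1]],D):
    r=least_squares(f,[550,0,0],args=(d,));print(r.x.round(3),r.fun.round(1))
q=r.x
print(world(q,P))
E
```

```text
top [(array([298.37037037, 254.37037037]), 81), (array([318.55696203, 256.62025316]), 79), (array([310.82539683, 227.55555556]), 63)]
scene [(array([300.32608696, 163.26086957]), 46), (array([289.87755102, 173.2244898 ]), 49), (array([312.52941176, 171.43137255]), 51)]
[ 5.78166e+02  1.74655e+02 -9.60000e-02] [ 0.1 -0.1  0.   0.2 -0.1 -0.1]
[ 5.78012e+02  1.75381e+02 -8.90000e-02] [-0.  -0.1 -0.1  0.   0.1  0.1]
[ 5.78130e+02  1.74955e+02 -9.40000e-02] [ 0.1 -0.2  0.   0.  -0.2 -0.2 -0.1 -0.2 -0.2 -0.1 -0.1  0.1]
[[443.73389882  48.99638461 169.        ]
 [438.11082269 -10.73954273 169.        ]
 [519.72247143  14.7240527  206.        ]]
```

The wheel pose agrees between both cameras (x 578, y 175, yaw −0.094). Next I'll work out the shifts in tool axes.

```bash
python3 - <<'E'
from h import *
for p in ([430,-250,275],[444,49,275]): print(tool(p).round(0))
print(np.degrees(env.state()["tcp_rot"][2]+.094))
E
```

```text
[ 314. -239.  -42.]
[ 433. -514.  -41.]
26.05969764038691
```

```bash
python3 -m crank '[[30,-23,-42,6,0],[60,-46,-42,12,0],[90,-69,-42,18,0],[120,-92,-42,24,0],[150,-115,-42,26,0],[180,-138,-42,26,0],[212,-162,-42,26,0],[245,-187,-42,26,0],[280,-213,-42,26,0],[314,-239,-42,26,0]]'; python3 - <<'E'
from h import *
print(tool([444,49,275]).round(1), env.state()["tcp_rot"])
E
```

```text
t: 1.03
eef_pos: [429.1, -251.1, 275.7]
tcp_rot: [3.141, -0.0, -0.093]
ft_force: [0.3, -0.9, -0.1]
opening: 0.36
grip_force: 0.0
[ -13.1 -300.2    0.7] [ 3.14145176e+00 -2.27233135e-04 -9.33206629e-02]
```

```bash
python3 -m crank '[[-1,-35,0,0,0],[-3,-70,0,0,0],[-4,-105,0,0,0],[-6,-140,0,0,0],[-8,-175,0,0,0],[-9,-210,0,0,0],[-11,-245,0,0,0],[-12,-280,0,0,0],[-13,-300,0,0,0],[-13,-300,0,0,0]]'; python3 - <<'E'
from h import *
c=env.read_camera("wrist");print(proj(c,[[444,49,171],[438,-11,171],[520,15,206]]))
from scipy.spatial.transform import Rotation as R
s=env.state();tip=s["eef_pos"]+R.from_euler('xyz',s["tcp_rot"]).apply([0,0,19]);print(s["eef_pos"],tip,proj(c,tip))
cv2.imwrite("pics/w1.png",c["img"])
E
```

```text
t: 1.87
eef_pos: [443.1, 49.9, 275.7]
tcp_rot: [-3.141, -0.0, -0.09]
ft_force: [0.7, -0.4, 0.5]
opening: 0.007
grip_force: 0.0
[[322.94225234 206.0525274 ]
 [392.47491512 206.7489516 ]
 [362.24983201 109.16124834]]
[443.18631101  48.50227436 275.58445126] [443.18505714  48.50096044 256.58445135] [[324.37319425 243.93074801]]
```

View pics/w1.png

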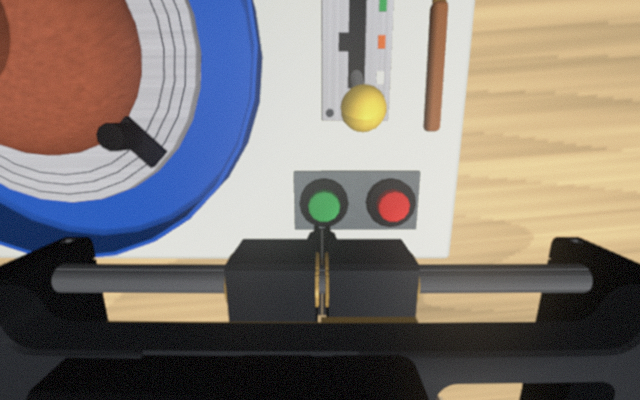

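The close wrist view matches the predictions within 3 px: green (324,206), red (394,206), knob (363,108). I'll press straight down in small steps.

```bash
python3 -m crank '[[1,0,35,0,0],[1,0,60,0,0],[1,0,75,0,0],[1,0,82,0,0],[1,0,84,0,0],[1,0,86,0,0],[1,0,88,0,0],[1,0,90,0,0],[1,0,90,0,0]]'
```

```text
t: 2.67
eef_pos: [444.7, 46.5, 187.9]
tcp_rot: [3.141, -0.003, -0.093]
ft_force: [-9.1, -3.3, 25.7]
opening: 0.003
grip_force: 12.8
```

```bash
python3 - <<'E'
from h import *
c=env.read_camera("wrist");cv2.imwrite("pics/w2.png",c["img"])
s=env.state();print(s["eef_pos"],s["ft_force"],s["moment"])
E
```

```text
[444.70690954  46.49339881 187.89287085] [-9.49168684 -4.10407167 26.41609984] [-0.70066974  1.73281187  0.01726665]
```

View pics/w2.png

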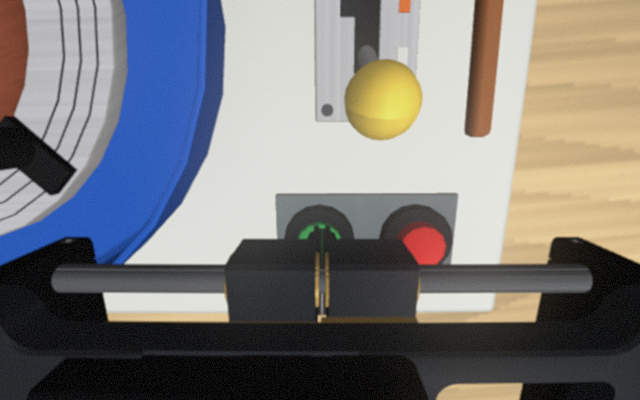

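```bash
python3 - <<'E'
from h import *
im=cv2.imread("pics/w2.png");cv2.imwrite("pics/w2c.png",cv2.resize(im[185:275,265:465],None,fx=4,fy=4,interpolation=cv2.INTER_CUBIC))
c=env.read_camera("wrist")
for z in (171,165):
  for x0,y0 in((-122,-138),(-122,-198)):
    a=np.linspace(0,2*np.pi,8,endpoint=False)
    from fit import world
    w=world([578.13,174.95,-.094],np.c_[x0+14*np.cos(a),y0+14*np.sin(a),a*0+z]);print(z,y0,proj(c,w).round(0)[:4].tolist())
E
```

```text
171 -138 [[318.0, 225.0], [301.0, 232.0], [294.0, 248.0], [301.0, 263.0]]
171 -198 [[421.0, 225.0], [404.0, 232.0], [396.0, 248.0], [402.0, 263.0]]
165 -138 [[318.0, 222.0], [301.0, 228.0], [295.0, 244.0], [302.0, 259.0]]
165 -198 [[418.0, 222.0], [401.0, 228.0], [393.0, 244.0], [399.0, 259.0]]
```

View pics/w2c.png

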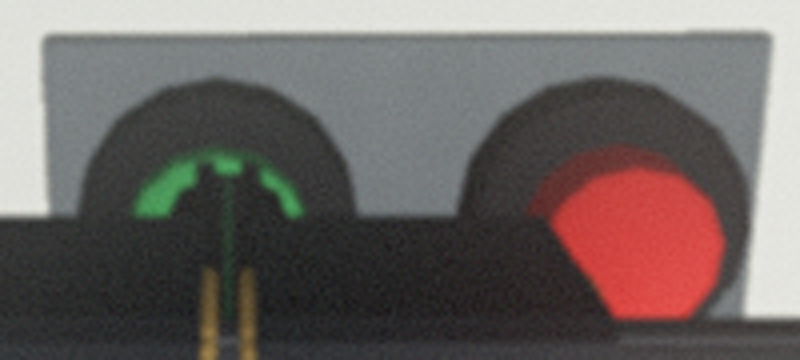

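Green is fully down: its top edge is about 4.5 rows above red's, its side wall has disappeared, and the force shows a hard stop. I'll lift off and move behind the knob.

```bash
python3 -m crank '[[0,0,-15,0,0],[0,0,-34,0,0],[0,0,-34,0,0],[14,14,-34,0,0],[27,27,-34,0,0],[27,27,-34,0,0],[27,27,-34,0,0]]'; python3 - <<'E'
from h import *
from fit import world
s=env.state();print(s["eef_pos"],s["ft_force"],tool(world([578.13,174.95,-.094],np.array([[-95,-165,219],[-43,-165,219]]))))
c=env.read_camera("wrist");cv2.imwrite("pics/w3.png",c["img"])
E
```

```text
t: 3.35
eef_pos: [469.0, 17.1, 219.6]
tcp_rot: [-3.142, -0.001, -0.094]
ft_force: [0.9, -0.0, 0.2]
opening: 0.007
grip_force: 0.0
[469.039392    17.11844738 219.55396095] [ 0.88096875 -0.00722883  0.21102141] [[-1.20624337 -2.37389856  0.55320684]
 [50.79374408 -2.38605136  0.58722326]]
```

View pics/w3.png

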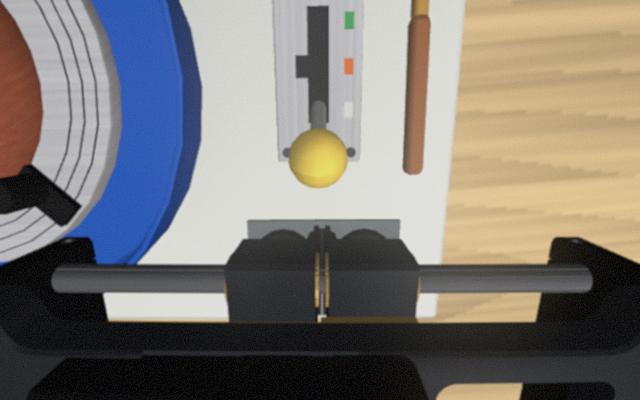

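The knob (319,158) is straight ahead of the closed fingers (322). Now I'll push forward.

```bash
python3 -m crank '[[12,-1,0,0,0],[22,-1,0,0,0],[32,-1,0,0,0],[42,-1,0,0,0],[52,-1,0,0,0],[62,-1,0,0,0],[72,-1,0,0,0],[81,-1,0,0,0],[90,-1,0,0,0],[98,-1,0,0,0]]'; python3 - <<'E'
from h import *
s=env.state();print(s["eef_pos"],s["ft_force"])
c=env.read_camera("wrist");cv2.imwrite("pics/w4.png",c["img"])
E
```

```text
t: 4.23
eef_pos: [566.8, 9.6, 219.5]
tcp_rot: [-3.142, 0.001, -0.093]
ft_force: [-4.9, 1.6, 3.0]
opening: -0.001
grip_force: 2.6
[566.77169451   9.56261234 219.51454584] [-4.91875467  1.62949934  3.02846877]
```

View pics/w4.png

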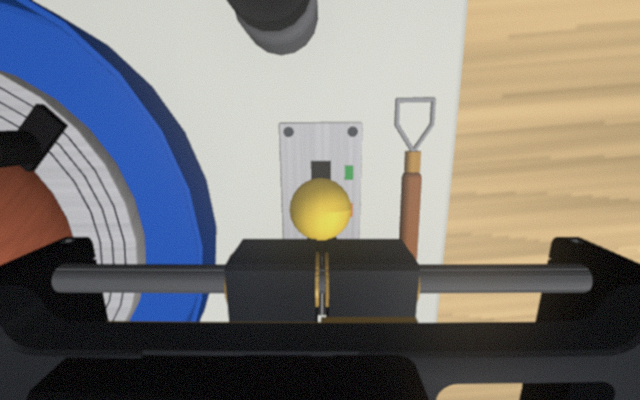

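The knob (320,210) is just past SLOW and touching the fingers. I'll push on past the hump and then check.

```bash
python3 -m crank '[[8,0,0,0,0],[15,0,0,0,0],[22,0,0,0,0],[28,0,0,0,0],[31,0,0,0,0],[31,0,0,0,0],[10,0,0,0,0],[-15,0,0,0,0],[-35,0,0,0,0],[-35,0,0,0,0]]'; python3 -m crank '[[0,0,-30,0,0],[0,0,-60,0,0],[-30,0,-80,0,0],[-60,0,-80,0,0],[-60,0,-80,0,0],[-60,0,-80,0,0]]'; python3 - <<'E'
from h import *
from fit import world
c=env.read_camera("wrist");cv2.imwrite("pics/w5.png",c["img"])
s=env.state();print(s["ft_force"],s["qvel"].round(3))
for q in(.5,.8,1.):print(q,proj(c,world([578.13,174.95,-.094],np.array([[12+115*np.sin(q-.5),-165,105+115*np.cos(q-.5)]]))))
E
```

```text
t: 5.12
eef_pos: [528.5, 13.1, 219.9]
tcp_rot: [3.141, 0.001, -0.093]
ft_force: [-0.1, -0.1, 0.5]
opening: 0.004
grip_force: 0.0
t: 5.62
eef_pos: [471.5, 18.3, 300.6]
tcp_rot: [3.141, -0.002, -0.093]
ft_force: [0.7, -0.9, -0.2]
opening: 0.006
grip_force: 0.0
[ 0.18856643  0.81495345 -0.43037663] [-0.002  0.028 -0.016 -0.    -0.001  0.   ]
0.5 [[320.76037848  75.47154248]]
0.8 [[320.81782219  25.32163267]]
1.0 [[320.87668098  -2.99520703]]
```

View pics/w5.png

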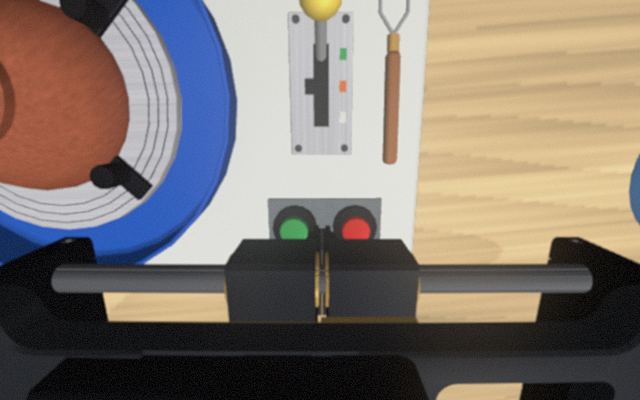

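The knob is at the picture's top edge, centred near (320,-1), which matches q = 1.0 (FAST). Both buttons are out and the arm is clear of everything.

```bash
python3 -c "from cell import env;print(env.job_done())"
```

```text
the job is handed in; nothing more can be done
None
```

I pressed the green button fully down with the lever still at off, then pushed the lever past slow to the fast stop and left it there. The job is handed in with the arm clear, but no verdict came back.

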